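Put the heat sinks away in the parts tray

TASK

Put the three finned heat sinks away in the parts tray: the long one, the short one and the round one each stand, fins up and flat on the floor of the pocket, in the pocket of its own shape. Set them down rather than dropping them, and leave the smooth aluminium box and the smooth aluminium can where they are on the bench.

Things in the scene. Friction and masses are not known exactly. Their poses are not given: they have to be found in the camera images.
- sink_long_mid (a point): Long heat sink: oblong, 84 mm long (x) by 32 mm wide (y), five straight upright fins running along its length. All sides upright, standing on its base with the fins up, 40 mm tall; one rigid bare-aluminium piece, sides safe to grip. This point is its centre, 20 mm above its underside; z is up.
- sink_short_mid (a point): Short heat sink: oblong, 48 mm long (x) by 32 mm wide (y), five straight upright fins running along its length. All sides upright, standing on its base with the fins up, 40 mm tall; one rigid bare-aluminium piece, sides safe to grip. This point is its centre, 20 mm above its underside; z is up.
- sink_round_mid (a point): Round heat sink: 46 mm in diameter, twelve upright fins radiating from a central hub. All sides upright, standing on its base with the fins up, 40 mm tall; one rigid bare-aluminium piece, sides safe to grip. This point is its centre, 20 mm above its underside; z is up.
- plain_box_mid (a point): Look-alike, stays on the bench: a closed smooth aluminium instrument box without fins, 84 x 32 mm and 40 mm tall, flat lid with four small dark screws. This point is its centre, 20 mm above its underside; x along its length.
- plain_can_mid (a point): Look-alike, stays on the bench: a smooth aluminium capacitor can without fins, 46 mm in diameter and 40 mm tall, flat top with two small dark terminals. This point is its centre, 20 mm above its underside.
- pocket_long (a point): Pocket for the long heat sink: an oblong pocket 100 mm (x) by 48 mm (y). The block is a plain grey plastic slab, 114 x 74 mm in outline and 16 mm thick, fixed in the tray; its one pocket is 10 mm deep with a black floor and leaves about 8 mm of play all round its own part. This point is the centre of the pocket floor, 10 mm below the block's top face; x runs along the block's 114 mm side, y along its 74 mm side, z up.
- pocket_short (a point): Pocket for the short heat sink: an oblong pocket 64 mm (x) by 48 mm (y). The block is a plain grey plastic slab, 114 x 74 mm in outline and 16 mm thick, fixed in the tray; its one pocket is 10 mm deep with a black floor and leaves about 8 mm of play all round its own part. This point is the centre of the pocket floor, 10 mm below the block's top face; x runs along the block's 114 mm side, y along its 74 mm side, z up.
- pocket_round (a point): Pocket for the round heat sink: a round pocket 62 mm in diameter. The block is a plain grey plastic slab, 114 x 74 mm in outline and 16 mm thick, fixed in the tray; its one pocket is 10 mm deep with a black floor and leaves about 8 mm of play all round its own part. This point is the centre of the pocket floor, 10 mm below the block's top face; x runs along the block's 114 mm side, y along its 74 mm side, z up.
- tray: The parts tray: a low white open tray, 126 mm (x) by 244 mm (y) outside, rim 14 mm above the bench, fixed to the bench. The three grey pocket blocks lie side by side in it along y, in any order, 78 mm apart, their top faces 20 mm and pocket floors 10 mm above the bench. Origin: centre of its underside, on the bench.
Not all that is in view belongs to the job. What is shaped like the part that bears sink_short_mid but orange is not meant. What is shaped like the part that bears pocket_round but orange is not meant.

How it is judged:
At the end, for the whole second after the job is handed in: Each of the three heat sinks stands upright (within 0.08 rad) and at rest on the floor of its own pocket: its centre within 15 mm sideways of the pocket's centre and 16.5 to 23.5 mm above the pocket floor. The smooth box and the smooth can are within 20 mm of where they started (horizontal distance between sink_long_mid and pocket_long below 0.015 m and z of sink_long_mid in the frame of pocket_long between 0.0165 and 0.0235 m and angle between each of sink_long_mid, sink_short_mid, sink_round_mid's own z axis and vertical below 0.08 rad and linear speed of each of sink_long, sink_short, sink_round below 0.02 m/s and horizontal distance between sink_short_mid and pocket_short below 0.015 m and z of sink_short_mid in the frame of pocket_short between 0.0165 and 0.0235 m and horizontal distance between sink_round_mid and pocket_round below 0.015 m and z of sink_round_mid in the frame of pocket_round between 0.0165 and 0.0235 m and distance of each of plain_box_mid, plain_can_mid from where it was at the start of the episode below 0.02 m); the robot touches nothing.
It fails at once if the smooth box was moved more than 20 mm (distance of plain_box_mid from where it was at the start of the episode above 0.02 m).
It fails at once if the smooth can was moved more than 20 mm (distance of plain_can_mid from where it was at the start of the episode above 0.02 m).
It fails at once if the long heat sink was dropped from more than about 3 cm (contact force between the fingers and sink_long below 0.05 N and linear speed of sink_long above 0.8 m/s).
It fails at once if the short heat sink was dropped from more than about 3 cm (contact force between the fingers and sink_short below 0.05 N and linear speed of sink_short above 0.8 m/s).
It fails at once if the round heat sink was dropped from more than about 3 cm (contact force between the fingers and sink_round below 0.05 N and linear speed of sink_round above 0.8 m/s).
It also fails if it takes over 77 s, if anything falls off the work surface, if the arm or the gripper's body presses on something with over 40 N, if the wrist force passes 120 N, or if a joint passes its speed limit or range.

ROBOT

A 7-joint arm with a two-finger parallel gripper is mounted at the origin on the work surface. World frame = base frame: x ahead of the robot, y to its left, z up, the work surface at z = 0. Lengths are in m, angles in rad, forces in N, time in s.
With the tool pointing down it reaches from about 0.4 to 0.85 m from the base axis. Payload 10.4 kg.
Tool frame: the origin (TCP) lies at the very end of the fingers, on their centre line; the grasp point (between the pads) lies 19 mm behind it (manip.tcp_to_grasp is the distance from the TCP to the grasp point, in m); x points along the fingers, y is the direction in which the jaws open and shut, and the axes are right-handed (so a half turn about x gives the same grasp; the last joint's range is limited). The gripper opens to 85 mm and grips with 20 to 120 N. Pads are 22 mm wide; open, the fingers measure 114 mm over their backs; the gripper's body (76 mm by 85 mm) begins 54 mm behind the grasp point. The pads swing forward as they close: fully open they stand 13 mm farther back than shut.
Start: joints at [-1.372, 0.332, -0.065, 1.46, 0.022, 1.35, -0.088], TCP at [0.137, 0.61, 0.231] pointing down, gripper open.
Joint ranges: [-2.6, 2.6], [-0.5, 2.12], [-1.47, 1.34], [0.16, 2.42], [-1.27, 4.41], [0.06, 2.06], [-2.6, 2.6]. Speed limits (rad/s): [2.22, 2.22, 2.79, 2.79, 3.14, 3.14, 3.14].

INTERFACE

Orientations are given as a unit quaternion [x, y, z, w].
In Python, from workcell import manip, cams, hand_in gives the robot as it stands.
- The arm moves only by the shell command python3 -m handwheel 'ROWS' [FORCE]. ROWS is text: rows parted by semicolons, each of 7 numbers parted by spaces: the shift along the tool's x, y, z in mm, then the turn, a rotation vector about the tool's x, y, z in rad, then the finger opening in mm, from 0 to 85.4. A call has 1 to 8 rows; each row shifts and turns the commanded pose from where the row before left it, along the tool's axes as they then stand; what a row does not reach is not made up. A row lasts 1/10 s, in which the tool goes at most 50 mm and 8.59 degrees, less where a joint would pass 70% of its speed; a pose out of reach is approached as far as the arm can. A call with a gripper value outside its range is refused whole. The fingers move at their own pace and stop on an object; FORCE is the grip in N (left out, the last holds). Time passes only in rows, so rows that do not move let the fingers close. It gives the time, the measured TCP pose, the force and the opening at its end, in the units of the state.
- manip.get_obs(): the state, without advancing time (a new reading comes with each control period).
- cams.camera(name): name is "scene" or "top" or "wrist"; returns a dict with "color" (480x640x3 uint8, blue, green, red), "depth" (480x640 float32, m along the optical axis (not along the pixel's ray), 0 where there is no reading), "camera_matrix" (3x3 intrinsics, pixels), "origin" and "attitude" of the camera in the world; the wrist camera has in their place "T_tool_cam" (4x4, takes a point from camera to tool coordinates, whose origin is the TCP and whose axes are the tool frame's). Camera axes: x right, y down, z forward; pixel columns grow to the right and rows downward; lengths in m; the calibration is good to about 2 mm. A picture is of the moment at which its call begins: read the wrist's pose just before it.
- hand_in(): hands the job in, once; it reports no verdict.
Trained networks look in the newest picture that a camera, given by its name, has taken for a name from the list of things; names that differ only in an ending like _2 or _b are one class to them, and where a whole thing is asked for, a point or a joint stands for the part that bears it (a point fixed in the world has none). Each returns a list of dicts, best first, with "conf" (0 to 1); they miss things now and then, are a little off and sometimes report something else, mostly with a low value. They report only what shows in the picture. A call takes as long as a camera call. They do not tell look-alikes from the thing itself.
- cams.recognise(camera, thing): "box" ([left, top, width, height] in pixels, round what is visible of it).
- cams.outline_of(camera, thing): "region" (480x640 bool, what is visible of it) and "box" ([left, top, width, height] in pixels, round what is visible of it).
The state is a dict: "clock": time; "joint_pos": joint angles; "joint_velocities": joint speeds; "tau": joint torques, N m; "position": TCP position; "ee_rot": TCP orientation; "ft_force": force on the tool from outside, world axes, zero at the start; "torque": the same for the moment, N m; "grip_width": opening from 0.0 (shut) to 1.0 (fully open).
Only numpy, scipy, OpenCV 4.12 (cv2) and the standard library are available. Lean on these libraries where they do the work, as an engineer would, in place of code of your own. Each camera call takes 0.05 s, during which the arm holds its last target.

## Working session

There is one attempt and no reset: what is moved stays moved. The work goes in short steps, Python scripts to look and compute and a shell command to move; the robot and the scene stay as the last step left them, time stands still between calls to the robot, and variables do not carry over. Pictures are saved under pics/ and viewed, and the job is handed in when it is done.

```bash
mkdir -p pics; ls; python3 - <<'E'
from workcell import manip, cams
import cv2, numpy as np
o=manip.get_obs(); print(o); print(manip.tcp_to_grasp)
for n in ["scene","top"]:
    c=cams.camera(n); cv2.imwrite(f"pics/{n}0.png",c["color"]); np.savez(f"pics/{n}0.npz",**c)
    print(n,c["camera_matrix"].tolist(),c["origin"],c["attitude"])
E
```

```text
pics
{'clock': 0.0, 'joint_pos': array([-1.37156984,  0.33289787, -0.06467844,  1.46094886,  0.02157232,
        1.34987267, -0.08848147]), 'joint_velocities': array([-2.19950146e-05, -1.31853212e-03, -1.14246460e-03, -3.49809264e-04,
        5.47691096e-04,  2.36777035e-03,  1.41084647e-03]), 'tau': array([ 3.89189936e-04, -6.25454092e+01,  4.94465546e-02, -3.91611564e+01,
        1.62970321e-02,  9.93910013e-03, -2.00865986e-05]), 'position': array([0.13743403, 0.60932184, 0.23049602]), 'ee_rot': array([ 0.0777572 ,  0.7028024 , -0.07876709,  0.7027221 ]), 'ft_force': array([-0.18031192,  0.52474317,  0.35931131]), 'torque': array([ 0.02378426,  0.01460293, -0.02597479]), 'grip_width': 1.0066753279937009}
0.0187
scene [[494.1560459954379, 0.0, 325.0325042035819], [0.0, 494.1560459954379, 245.97745881914202], [0.0, 0.0, 1.0]] [ 1.16844641 -0.61172823  0.67072095] [ 0.81166385  0.3387621  -0.17905738 -0.44088603]
top [[534.0348351942346, 0.0, 327.4823625825383], [0.0, 534.0348351942346, 233.3345840093992], [0.0, 0.0, 1.0]] [0.32414907 0.0316735  1.17581096] [ 0.70884888 -0.70051104  0.06078652 -0.05587978]
```

View pics/scene0.png

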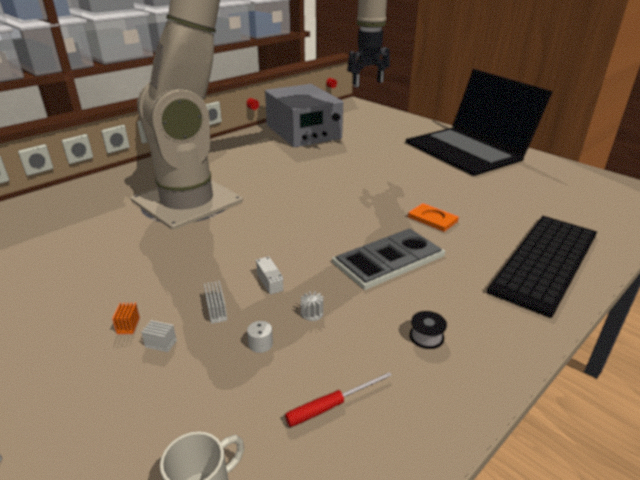

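View pics/top0.png

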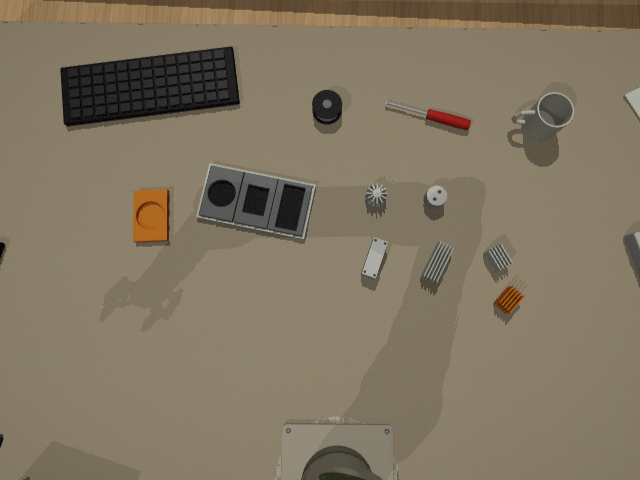

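The top view shows these candidates:
- **Long:** finned bar (437,264) or smooth box with screws (374,258).
- **Round:** finned (376,195) or smooth can (437,196).
- **Short:** aluminium finned (499,258) or orange (510,298).
- **Round pocket:** grey block in the tray (222,193) or orange block (151,215).

My choices are the bare finned parts and the grey tray pockets. I'll check them in a crop and measure their positions.

```bash
cat > h.py <<'E'
import numpy as np, cv2
from scipy.spatial.transform import Rotation as R
def pts(c):
    K=c["camera_matrix"]; d=c["depth"]; v,u=np.mgrid[0:480,0:640]
    P=np.stack([(u-K[0,2])/K[0,0]*d,(v-K[1,2])/K[1,1]*d,d],-1)
    return P@R.from_quat(c["attitude"]).as_matrix().T+c["origin"]
E
python3 - <<'E'
from h import *
c=np.load("pics/top0.npz"); W=pts(c); im=c["color"]
crop=np.hstack([cv2.resize(im[170:320,340:540],(800,600),interpolation=cv2.INTER_CUBIC)]); cv2.imwrite("pics/crop0.png",crop)
cv2.imwrite("pics/crop1.png",cv2.resize(im[155:250,120:330],None,fx=3.5,fy=3.5,interpolation=cv2.INTER_CUBIC))
print("bench z",np.median(W[380:400,100:280,2]), np.median(W[330:345,350:420,2]))
names=dict(long=(437,264),short=(499,258),round=(376,195),box=(374,258),can=(437,196),orange=(510,298))
for n,(u,v) in names.items():
    s=np.s_[v-32:v+32,u-28:u+28]; w=W[s].reshape(-1,3)
    cc=np.array([u,v]); 
    m=(W[...,2]>0.022)&(W[...,2]<0.06); m=m.astype(np.uint8)
    k,l,st,ce=cv2.connectedComponentsWithStats(m)
    y,x=np.nonzero(l); i=np.argmin((x-u)**2+(y-v)**2); L=l[y[i],x[i]]
    p=W[l==L]; r=cv2.minAreaRect(p[:,:2].astype(np.float32)*1000)
    print(n,"n",len(p),"mean",p.mean(0).round(4),"zmax",np.percentile(p[:,2],[5,50,95]).round(4),"rect",np.round(r[0],1),np.round(r[1],1),round(r[2],1))
E
```

```text
bench z 0.001207858353534097 0.0010006467746850323
long n 477 mean [ 0.4546 -0.2125  0.0359] zmax [0.0239 0.0381 0.0434] rect [ 455.3 -213.1] [32.7 85.4] 63.1
short n 389 mean [ 0.467  -0.3455  0.0355] zmax [0.0258 0.0365 0.0423] rect [ 467.4 -346.4] [47.9 33.9] 28.4
round n 252 mean [ 0.6035 -0.081   0.0368] zmax [0.0242 0.0385 0.0433] rect [603.8 -81.1] [43.9 42.9] 46.2
box n 601 mean [ 0.4616 -0.0757  0.0405] zmax [0.0367 0.0409 0.0441] rect [462.6 -76.3] [32. 84.] 71.1
can n 375 mean [ 0.5988 -0.2107  0.0392] zmax [0.0283 0.04   0.0437] rect [ 599.9 -211.4] [44.1 45.4] 84.1
orange n 378 mean [ 0.3767 -0.3656  0.0347] zmax [0.0233 0.0371 0.0432] rect [ 377.3 -366.3] [32.9 48.9] 47.8
```

```bash
python3 - <<'E'
from h import *
from workcell import cams
c=np.load("pics/top0.npz"); W=pts(c)
cams.camera("top")
for n in ["sink_long_mid","sink_short_mid","sink_round_mid","plain_box_mid","plain_can_mid","tray","pocket_long","pocket_short","pocket_round"]:
    try:
        for r in cams.outline_of("top",n)[:3]:
            m=r["region"]; p=W[m]; q=cv2.minAreaRect(p[:,:2].astype(np.float32)*1000)
            print(n,round(r["conf"],2),r["box"],p.mean(0).round(4),np.percentile(p[:,2],[5,50,95]).round(4),np.round(q[0],1),np.round(q[1],1),round(q[2],1))
    except Exception as e: print(n,e)
E
```

```text
sink_long_mid 0.83 [419.3, 245.5, 32.4, 40.6] [ 0.4534 -0.2105  0.0296] [0.0058 0.0306 0.0428] [ 388.7 -117. ] [ 64.6 317.7] 34.9
sink_short_mid 0.76 [493.2, 285.9, 29.8, 31.2] [ 0.376  -0.3634  0.0289] [0.0036 0.0317 0.0424] [ 377.5 -373.1] [42.7 58.3] 47.8
sink_short_mid 0.6 [479.1, 242.4, 35.3, 23.1] [ 0.4656 -0.341   0.0383] [0.006  0.0343 0.0423] [ 390.2 -177. ] [ 51.7 434.6] 24.4
sink_round_mid 0.61 [365.4, 187.9, 24.3, 20.1] [ 0.6011 -0.0799  0.0289] [0.0013 0.031  0.0427] [482.5 -20.5] [ 47.5 330. ] 63.6
plain_box_mid 0.75 [364.3, 241.7, 24.4, 38.0] [ 0.4603 -0.0749  0.0454] [0.0333 0.0408 0.0442] [406.5 -42.8] [ 44.8 217.5] 59.5
plain_can_mid 0.72 [423.1, 186.1, 21.7, 22.9] [ 0.5968 -0.2086  0.04  ] [0.0176 0.0399 0.0437] [ 464.1 -105. ] [ 44.3 388.8] 52.2
tray 0.94 [197.1, 163.8, 116.2, 77.1] [0.5819 0.1784 0.0174] [0.0014 0.0139 0.0196] [544.  125.2] [420.2 227.6] 51.5
pocket_long 0.7 [267.5, 178.8, 43.5, 57.2] [0.5739 0.109  0.0178] [0.0075 0.014  0.0238] [480.2  99.7] [324.4 103.3] 5.9
pocket_long 0.39 [195.8, 185.4, 120.8, 57.9] [0.5403 0.1534 0.0221] [0.0044 0.0139 0.0187] [464.5 175.1] [303.1 263.2] 4.6
pocket_short 0.6 [235.8, 174.1, 43.6, 53.3] [0.5884 0.1842 0.0241] [0.0089 0.0189 0.0241] [478.6 146.7] [366.9 117.4] 18.9
pocket_round 0.97 [200.1, 164.2, 46.6, 57.5] [0.6027 0.26   0.0229] [0.0088 0.0192 0.0243] [476.9 189.4] [421.1 124.7] 29.4
pocket_round 0.68 [133.0, 191.1, 36.7, 53.0] [0.5505 0.4142 0.0211] [0.0048 0.0153 0.0204] [480.  240.2] [503.6 132.5] 68.0
```

View pics/crop0.png

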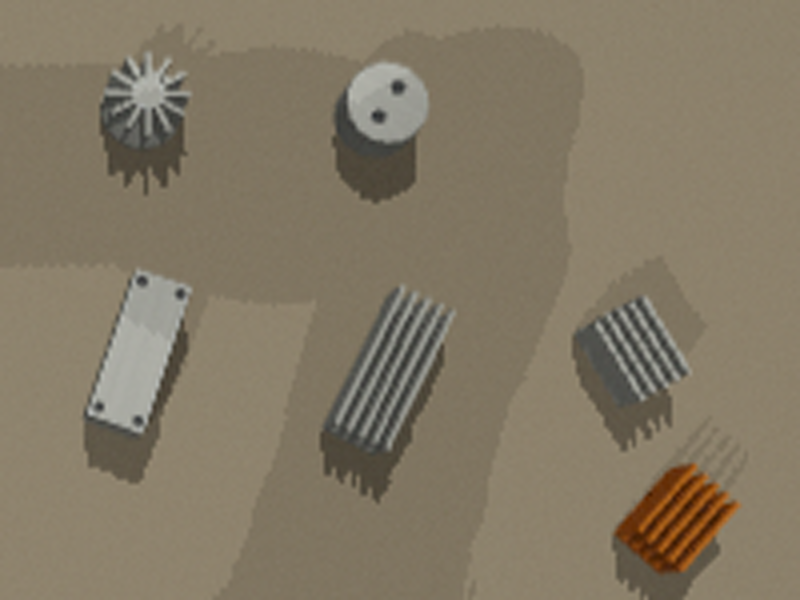

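View pics/crop1.png

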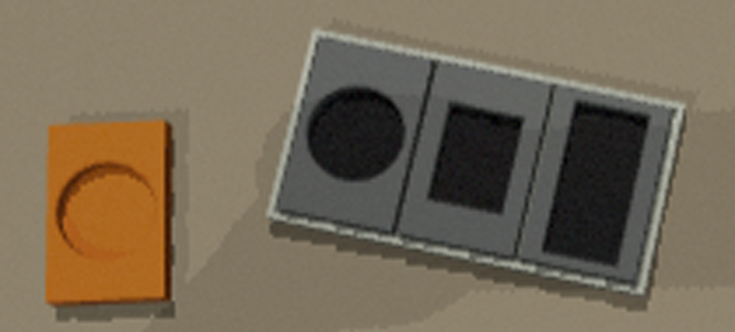

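```bash
python3 - <<'E'
from h import *
c=np.load("pics/top0.npz"); W=pts(c); im=c["color"]
# tray: block top z~0.02 ; pockets dark floors
hsv=cv2.cvtColor(im,cv2.COLOR_BGR2HSV)
K=c["camera_matrix"]; Rm=R.from_quat(c["attitude"]).as_matrix(); o=c["origin"]
def proj(u,v,z):
    d=Rm@np.array([(u-K[0,2])/K[0,0],(v-K[1,2])/K[1,1],1]); return o+d*(z-o[2])/d[2]
roi=np.zeros((480,640),np.uint8); roi[160:245,192:320]=1
m=((hsv[...,2]<50)&(roi>0)).astype(np.uint8)
k,l,st,ce=cv2.connectedComponentsWithStats(m)
for i in range(1,k):
    if st[i,4]<80: continue
    y,x=np.nonzero(l==i); P=np.array([proj(a,b,0.02)[:2] for a,b in zip(x,y)])*1000
    q=cv2.minAreaRect(P.astype(np.float32)); print("dark",st[i],ce[i],np.round(q[0],1),np.round(q[1],1),round(q[2],1), np.median(W[l==i][:,2]))
m=((W[...,2]>0.009)&(W[...,2]<.03)&(roi>0)).astype(np.uint8)
k,l,st,ce=cv2.connectedComponentsWithStats(m); i=1+np.argmax(st[1:,4])
P=W[l==i][:,:2]*1000; q=cv2.minAreaRect(P.astype(np.float32)); print("tray",np.round(q[0],1),np.round(q[1],1),q[2])
# white+grey outline via bench z 0.014
y,x=np.nonzero(l==i); P=np.array([proj(a,b,0.014)[:2] for a,b in zip(x,y)])*1000
q=cv2.minAreaRect(P.astype(np.float32)); print("tray ray",np.round(q[0],1),np.round(q[1],1),q[2])
E
```

```text
dark [208 180  28  27 582] [221.13402062 192.68556701] [604.8 261. ] [59.2 60.1] 0.8 0.011776435235221983
dark [242 185  27  31 601] [255.42262895 199.76705491] [590.5 185. ] [47.9 62.9] 79.1 0.011498173436909065
dark [275 184  30  47 950] [289.83368421 206.95684211] [575.5 108.5] [48.  98.6] 79.2 0.011357622211490725
tray [589.9 185.5] [245.5 127.6] 78.81002044677734
tray ray [589.6 185.1] [244.7 127.2] 78.99518585205078
```

The crops confirm it: finned round, long and short sinks at the chosen pixels, box with four screws and can with two terminals. The tray pockets run round, short, long from left to right. The sizes match (85x33, 48x34, Ø44, tray 245x127, pockets 48x99 and 48x63, Ø60). Next, a planning helper.

```bash
cat > plan.py <<'E'
# prints remaining move to target (x,y,z mm, jaw yaw deg) in current tool axes; does not move anything
import sys
from h import *
from workcell import manip
def show(x=None,y=None,z=None,yaw=None):
    o=manip.get_obs(); p=o["position"]*1000; M=R.from_quat(o["ee_rot"]).as_matrix()
    cy=np.degrees(np.arctan2(M[1,1],M[0,1]))
    print("t",round(o["clock"],2),"tcp",p.round(1),"jawyaw",round(cy,1),"tilt",np.degrees(np.arccos(-M[2,0])).round(2),"grip",round(o["grip_width"]*85.4,1),"F",o["ft_force"].round(1))
    print("J",o["joint_pos"].round(2))
    if x is None: return
    d=np.array([x,y,z])-p
    print("shift in tool axes now (mm):",(M.T@d).round(1))
    if yaw is not None:
        for k in (-1,0,1):
            t=np.radians(yaw+180*k); Y=np.array([np.cos(t),np.sin(t),0]); X=np.array([0,0,-1.]); Rt=np.stack([X,Y,np.cross(X,Y)],1)
            rv=R.from_matrix(M.T@Rt).as_rotvec()
            if abs(rv[0])<2.6: print(" yaw",yaw+180*k,"rotvec tool",rv.round(3),"shift after turn",(Rt.T@d).round(1))
if __name__=="__main__": show(*[float(a) for a in sys.argv[1:]])
E
python3 plan.py 604 -81 130 79
```

```text
t 0.6 tcp [137.5 609.7 231.3] jawyaw 77.3 tilt 0.01 grip 85.3 F [-0.6  0.1 -0.8]
J [-1.37  0.33 -0.06  1.46  0.02  1.35 -0.09]
shift in tool axes now (mm): [ 101.3 -571.2  607. ]
 yaw 79.0 rotvec tool [-0.03 -0.   -0.  ] shift after turn [ 101.3 -589.   589.8]
```

```bash
python3 -m handwheel '0 -28 30 0 0 0 70;0 -28 30 0 0 0 70;0 -28 30 0 0 0 70;0 -28 30 0 0 0 70;0 -28 30 0 0 0 70;0 -28 30 0 0 0 70;0 -28 30 0 0 0 70;0 -28 30 0 0 0 70'; python3 plan.py 604 -81 130 77
```

```text
clock: 1.4
position: [0.3231, 0.3369, 0.2316]
ee_rot: [0.079, 0.703, -0.078, 0.703]
ft_force: [0.9, 1.1, 0.3]
grip_width: 0.821
t 1.4 tcp [323.1 336.9 231.6] jawyaw 77.3 tilt 0.05 grip 70.1 F [0.9 1.1 0.3]
J [-1.04 -0.02  0.13  1.87  0.    1.3   0.44]
shift in tool axes now (mm): [ 101.3 -346.   366. ]
 yaw 77.0 rotvec tool [ 0.005  0.    -0.001] shift after turn [ 101.6 -344.   367.7]
```

```bash
python3 -m handwheel '0 -28 30 0 0 0 70;0 -28 30 0 0 0 70;0 -28 30 0 0 0 70;0 -28 30 0 0 0 70;0 -28 30 0 0 0 70;0 -28 30 0 0 0 70;0 -28 30 0 0 0 70;0 -28 30 0 0 0 70'; python3 -m handwheel '15 -28 30 0 0 0 70;15 -28 30 0 0 0 70;15 -25 25 0 0 0 70;15 -20 20 0 0 0 70;15 -13 15 0 0 0 70;10 0 0 0 0 0 70;0 0 0 0 0 0 70;0 0 0 0 0 0 70'; python3 plan.py 604 -81 130 77
```

```text
clock: 2.2
position: [0.5079, 0.0656, 0.2317]
ee_rot: [0.078, 0.703, -0.078, 0.703]
ft_force: [1.0, 0.8, -0.0]
grip_width: 0.823
clock: 3.0
position: [0.599, -0.0694, 0.1466]
ee_rot: [0.078, 0.703, -0.078, 0.703]
ft_force: [0.7, 0.2, 0.4]
grip_width: 0.82
t 3.0 tcp [599.  -69.4 146.6] jawyaw 77.4 tilt 0.04 grip 70.0 F [0.7 0.2 0.4]
J [-0.44  0.38  0.6   1.66 -0.23  1.17  1.57]
shift in tool axes now (mm): [ 16.6 -10.3   7.4]
 yaw 77.0 rotvec tool [ 0.006 -0.    -0.001] shift after turn [ 16.6 -10.2   7.5]
```

```bash
cat > wrist.py <<'E'
import sys
from h import *
from workcell import manip,cams
o=manip.get_obs(); c=cams.camera("wrist")
M=R.from_quat(o["ee_rot"]).as_matrix(); T=c["T_tool_cam"]; K=c["camera_matrix"]; d=c["depth"].astype(float)
v,u=np.mgrid[0:480,0:640]
P=np.stack([(u-K[0,2])/K[0,0]*d,(v-K[1,2])/K[1,1]*d,d],-1)
Tl=P@T[:3,:3].T+T[:3,3]
W=(Tl@M.T+o["position"])*1000
np.savez("pics/w_"+sys.argv[1]+".npz",W=W,T=Tl,d=d,color=c["color"]); cv2.imwrite("pics/w_"+sys.argv[1]+".png",c["color"])
lo,hi=float(sys.argv[2]),float(sys.argv[3])
m=((d>0)&(W[...,2]>lo)&(W[...,2]<hi)).astype(np.uint8)
m=m&(np.abs(Tl[...,2])+0*d<10).astype(np.uint8)
k,l,st,ce=cv2.connectedComponentsWithStats(m)
for i in range(1,k):
    if st[i,4]<300: continue
    p=W[l==i]; r=cv2.minAreaRect(p[:,:2].astype(np.float32)); print(st[i],"mean",p.mean(0).round(1),"rect",np.round(r[0],1),np.round(r[1],1),round(r[2],1))
E
python3 wrist.py a 22 60
```

```text
[  16    0   75  151 9800] mean [ 456.  -209.9   35.6] rect [ 456.5 -213.2] [34.9 84.3] 63.0
[ 231    0   60  113 6043] mean [474.1 -78.6  38.6] rect [472.6 -79.1] [32.4 65.4] 71.3
[ 273  218   64   66 2322] mean [603.8 -80.7  35.6] rect [605.  -81.3] [44.6 45.1] 14.0
[  99  251   72   64 3425] mean [ 599.6 -208.4   37.3] rect [ 601.5 -211.7] [45.8 45.5] 67.0
[ 474  438   45   41 1199] mean [824.8  35.9  37.4] rect [825.1  39.4] [36.1 44.8] 76.0
[122 458  43  16 545] mean [ 777.2 -275.4   23.9] rect [ 778.3 -276.1] [38.5 18.1] 74.2
```

View pics/w_a.png

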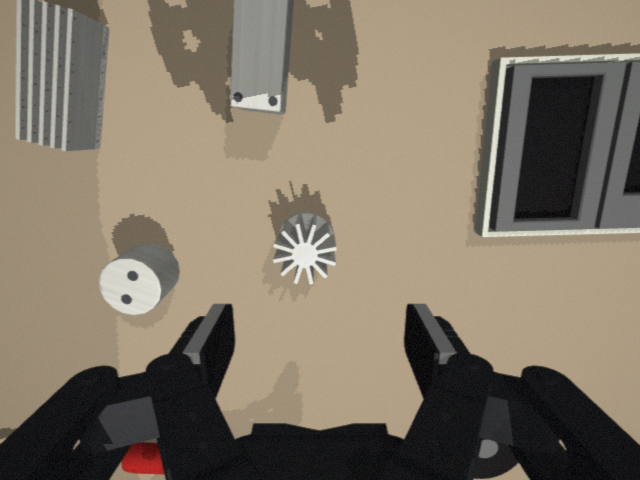

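The wrist picture shows the round finned sink at (305,250), the can at (140,278) and the tray at right. Its positions agree with the top camera to about 1 mm. I'll descend on the round sink.

```bash
python3 -m handwheel '15 -5 4 0 0 0 70;20 -5 4 0 0 0 70;25 0 0 0 0 0 70;25 0 0 0 0 0 70;20 0 0 0 0 0 70;15 0 0 0 0 0 70;10 0 0 0 0 0 70;0 0 0 0 0 0 70' 40; python3 plan.py 604.5 -81 13 77
```

```text
clock: 3.85
position: [0.6041, -0.0819, 0.0152]
ee_rot: [0.078, 0.703, -0.078, 0.702]
ft_force: [1.0, -0.7, -0.2]
grip_width: 0.822
t 3.85 tcp [604.1 -81.9  15.2] jawyaw 77.3 tilt 0.09 grip 70.2 F [ 1.  -0.7 -0.2]
J [-0.36  0.56  0.54  1.73 -0.34  0.95  1.66]
shift in tool axes now (mm): [2.2 0.9 0.2]
 yaw 77.0 rotvec tool [ 0.005 -0.002  0.   ] shift after turn [2.2 0.9 0.1]
```

```bash
python3 -m handwheel '2 1 0 0 0 0 55;0 0 0 0 0 0 40;0 0 0 0 0 0 35;0 0 0 0 0 0 35;0 0 0 0 0 0 35;0 0 0 0 0 0 35;0 0 0 0 0 0 35' 40; python3 wrist.py b 22 80 >/dev/null; python3 plan.py
```

```text
clock: 4.55
position: [0.6057, -0.0809, 0.0152]
ee_rot: [0.078, 0.702, -0.078, 0.703]
ft_force: [-1.2, 0.8, 6.5]
grip_width: 0.526
t 4.6 tcp [605.7 -81.   15.2] jawyaw 77.3 tilt 0.09 grip 44.9 F [-0.6  0.9  6.7]
J [-0.36  0.56  0.54  1.73 -0.34  0.94  1.66]
```

View pics/w_b.png

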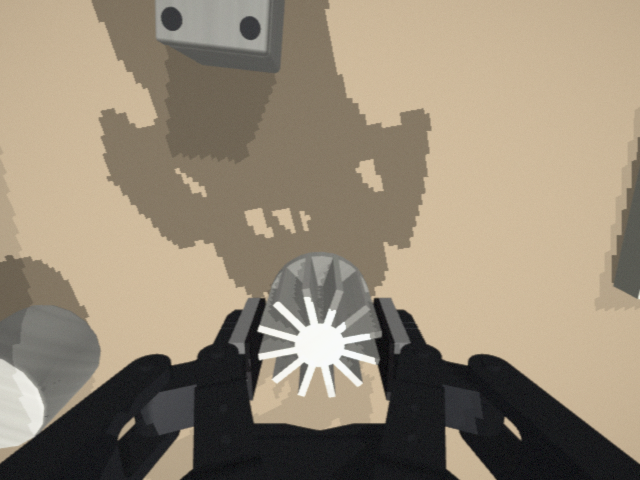

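Wrist view: the sink is held centred between the pads at (318,345), with an opening of 45 mm. I'll lift it.

```bash
python3 -m handwheel '-10 0 0 0 0 0 30;-15 0 0 0 0 0 30;-25 0 0 0 0 0 30;-25 0 0 0 0 0 30;-20 0 0 0 0 0 30;-5 0 0 0 0 0 30;0 0 0 0 0 0 30' 50; python3 plan.py 604.8 261 100 77
```

```text
clock: 5.3
position: [0.6054, -0.0811, 0.1153]
ee_rot: [0.078, 0.702, -0.078, 0.703]
ft_force: [0.7, -0.0, -1.1]
grip_width: 0.521
t 5.3 tcp [605.4 -81.1 115.3] jawyaw 77.3 tilt 0.1 grip 44.5 F [ 0.7 -0.  -1.1]
J [-0.41  0.43  0.59  1.67 -0.26  1.12  1.61]
shift in tool axes now (mm): [ 15.4 333.6 -75.8]
 yaw 77.0 rotvec tool [ 0.005  0.002 -0.001] shift after turn [ 15.3 333.2 -77.5]
```

```bash
python3 -m handwheel '0 25 -6 0 0 0 30;0 38 -9 0 0 0 30;0 38 -9 0 0 0 30;0 38 -9 0 0 0 30;0 38 -9 0 0 0 30;0 38 -9 0 0 0 30;0 38 -9 0 0 0 30;0 38 -9 0 0 0 30';python3 -m handwheel '5 25 -5 0 0 0 30;5 12 -2 0 0 0 30;0 5 0 0 0 0 30;0 0 0 0 0 0 30;0 0 0 0 0 0 30'; python3 wrist.py c 0 200 >/dev/null; python3 plan.py 604.8 261 35 77
```

```text
clock: 6.1
position: [0.6007, 0.2193, 0.1129]
ee_rot: [0.078, 0.703, -0.079, 0.702]
ft_force: [0.8, 0.5, -0.4]
grip_width: 0.523
clock: 6.6
position: [0.6046, 0.2583, 0.1044]
ee_rot: [0.079, 0.703, -0.079, 0.703]
ft_force: [-0.3, -0.5, -1.4]
grip_width: 0.521
t 6.65 tcp [604.7 258.4 104.6] jawyaw 77.1 tilt 0.04 grip 44.6 F [ 0.8  0.  -1. ]
J [-0.83  0.53  0.48  1.54 -0.26  1.14  1.05]
shift in tool axes now (mm): [69.6  2.6 -0.5]
 yaw 77.0 rotvec tool [0.003 0.001 0.   ] shift after turn [69.6  2.6 -0.5]
```

View pics/w_c.png

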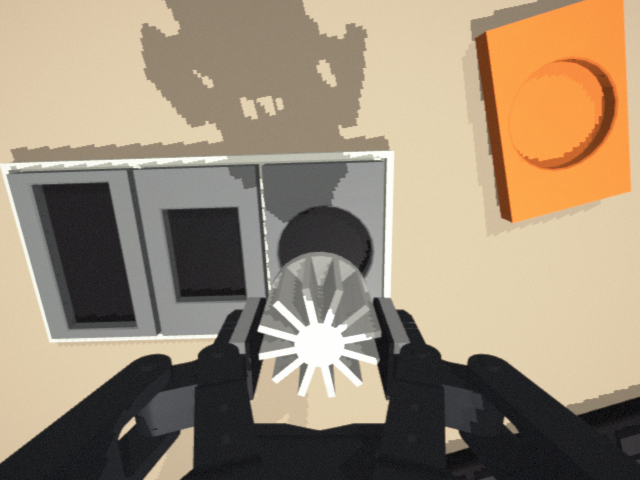

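Sink held as before; the round pocket is just below it at (325,245). I'll lower it.

```bash
python3 -m handwheel '15 2.5 0 0 0 0 30;20 0 0 0 0 0 30;20 0 0 0 0 0 30;12 0 0 0 0 0 30;6 0 0 0 0 0 30;2 0 0 0 0 0 30;1 0 0 0 0 0 30;0 0 0 0 0 0 30'; python3 plan.py 604.8 261 25 77
```

```text
clock: 7.45
position: [0.6051, 0.2631, 0.029]
ee_rot: [0.079, 0.702, -0.078, 0.703]
ft_force: [0.3, 0.3, -0.5]
grip_width: 0.52
t 7.45 tcp [605.1 263.1  29. ] jawyaw 77.3 tilt 0.06 grip 44.4 F [ 0.3  0.3 -0.5]
J [-0.81  0.61  0.45  1.58 -0.3   1.01  1.08]
shift in tool axes now (mm): [ 4.  -2.1  0.2]
 yaw 77.0 rotvec tool [ 0.005  0.001 -0.001] shift after turn [ 4.  -2.1  0.2]
```

```bash
python3 -m handwheel '1.5 -2 0 0 0 0 30;1 0 0 0 0 0 30;1 0 0 0 0 0 30;0.5 0 0 0 0 0 30;0 0 0 0 0 0 30'; python3 plan.py 604.8 261 25 77
```

```text
clock: 7.95
position: [0.6043, 0.2609, 0.0253]
ee_rot: [0.078, 0.703, -0.078, 0.703]
ft_force: [-4.4, -2.1, 8.5]
grip_width: 0.523
t 7.95 tcp [604.3 260.9  25.3] jawyaw 77.3 tilt 0.02 grip 44.7 F [-4.4 -2.1  8.5]
J [-0.8   0.62  0.45  1.59 -0.3   1.01  1.08]
shift in tool axes now (mm): [0.3 0.2 0.4]
 yaw 77.0 rotvec tool [ 0.005 -0.    -0.   ] shift after turn [0.3 0.2 0.4]
```

Contact at z=25.3, as expected. I'll release and lift.

```bash
python3 -m handwheel '0 0 0 0 0 0 48;0 0 0 0 0 0 52;0 0 0 0 0 0 60;0 0 0 0 0 0 60;-10 0 0 0 0 0 60;-20 0 0 0 0 0 60;-30 0 0 0 0 0 60;-30 0 0 0 0 0 60'; python3 -m handwheel '-20 -10 5 0 0 0 60;-10 -20 10 0 0 0 60;0 0 0 0 0 0 60;0 0 0 0 0 0 60'; python3 wrist.py d 25 80; python3 plan.py 455.5 -213 130 63
```

```text
clock: 8.75
position: [0.6041, 0.2608, 0.1158]
ee_rot: [0.078, 0.703, -0.078, 0.703]
ft_force: [0.2, -0.1, 0.3]
grip_width: 0.701
clock: 9.15
position: [0.6124, 0.2282, 0.1449]
ee_rot: [0.079, 0.703, -0.078, 0.703]
ft_force: [0.0, 0.5, 0.6]
grip_width: 0.7
[ 330  187   70   71 2820] mean [602.6 261.   44.4] rect [604.1 261.2] [45.1 44.9] 12.5
[124 460  58  20 870] mean [785.7  40.3  35.2] rect [785.7  39.3] [49.2 18.3] 70.8
t 9.2 tcp [611.9 229.1 144.3] jawyaw 77.3 tilt 0.04 grip 60.2 F [0.3 1.2 0.4]
J [-0.8   0.48  0.5   1.51 -0.24  1.21  1.09]
shift in tool axes now (mm): [  14.1 -465.6  -55.4]
 yaw 63.0 rotvec tool [ 0.25  -0.001 -0.   ] shift after turn [  14.3 -464.9   61.3]
```

View pics/w_d.png

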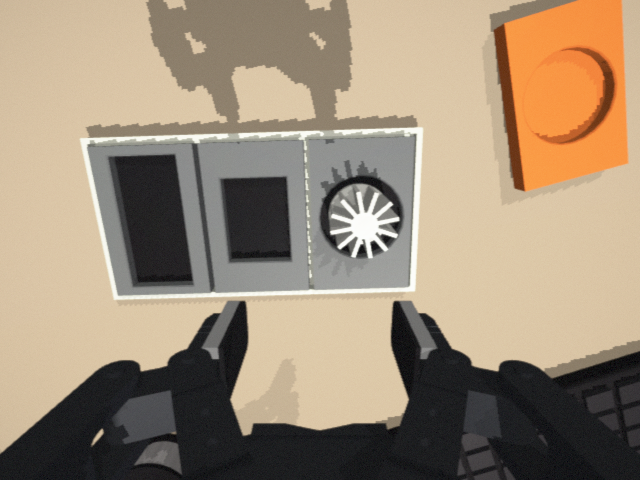

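Round sink stands in its pocket (365,222), centre (604,261). Next is the long sink.

```bash
python3 -m handwheel '0 0 0 0.08 0 0 60;0 0 0 0.09 0 0 60;0 0 0 0.08 0 0 60;0 -25 3 0 0 0 60;0 -38 5 0 0 0 60;0 -38 5 0 0 0 60;0 -38 5 0 0 0 60;0 -38 5 0 0 0 60';python3 -m handwheel '0 -38 5 0 0 0 60;0 -38 5 0 0 0 60;0 -38 5 0 0 0 60;0 -38 5 0 0 0 60;0 -38 5 0 0 0 60;0 -38 5 0 0 0 60;0 -28 4 0 0 0 60;0 -18 2 0 0 0 60'; python3 plan.py 455.5 -213 130 63
```

```text
clock: 10.0
position: [0.5512, 0.0601, 0.1437]
ee_rot: [0.165, 0.688, -0.165, 0.687]
ft_force: [-0.2, -1.3, -0.1]
grip_width: 0.704
clock: 10.8
position: [0.459, -0.2014, 0.1441]
ee_rot: [0.166, 0.688, -0.166, 0.687]
ft_force: [0.7, 0.3, -0.4]
grip_width: 0.699
t 10.8 tcp [ 459.  -201.4  144.1] jawyaw 62.9 tilt 0.03 grip 59.7 F [ 0.7  0.3 -0.4]
J [-0.42  0.15  0.81  1.93 -0.12  1.11  1.54]
shift in tool axes now (mm): [ 14.1 -11.9   2.2]
 yaw 63.0 rotvec tool [-0.002 -0.     0.   ] shift after turn [ 14.1 -11.9   2.2]
```

```bash
python3 -m handwheel '15 -5 2 0 0 0 60;20 -5 0 0 0 0 60;25 0 0 0 0 0 60;25 0 0 0 0 0 60;20 0 0 0 0 0 60;15 0 0 0 0 0 60;9 0 0 0 0 0 60;0 0 0 0 0 0 60' 50; python3 plan.py 455.8 -213 15 63
```

```text
clock: 11.6
position: [0.4566, -0.2095, 0.0144]
ee_rot: [0.165, 0.688, -0.165, 0.687]
ft_force: [0.1, 0.2, 0.8]
grip_width: 0.704
t 11.6 tcp [ 456.6 -209.5   14.4] jawyaw 63.0 tilt 0.1 grip 60.1 F [0.1 0.2 0.8]
J [-0.3   0.39  0.73  2.03 -0.34  0.85  1.73]
shift in tool axes now (mm): [-0.6 -3.5  0.9]
 yaw 63.0 rotvec tool [-0.    -0.002  0.001] shift after turn [-0.6 -3.5  0.9]
```

```bash
python3 -m handwheel '0 -3.5 1 0 0 0 60;0 0 0 0 0 0 45;0 0 0 0 0 0 25;0 0 0 0 0 0 20;0 0 0 0 0 0 20;0 0 0 0 0 0 20;0 0 0 0 0 0 20;0 0 0 0 0 0 20' 60; python3 plan.py; python3 wrist.py e 22 80 >/dev/null
```

```text
clock: 12.4
position: [0.457, -0.2138, 0.0162]
ee_rot: [0.165, 0.687, -0.165, 0.688]
ft_force: [-1.0, 0.1, 6.2]
grip_width: 0.36
t 12.4 tcp [ 457.  -213.8   16.2] jawyaw 63.0 tilt 0.09 grip 30.7 F [-1.   0.1  6.2]
J [-0.29  0.38  0.74  2.02 -0.34  0.86  1.73]
```

View pics/w_e.png

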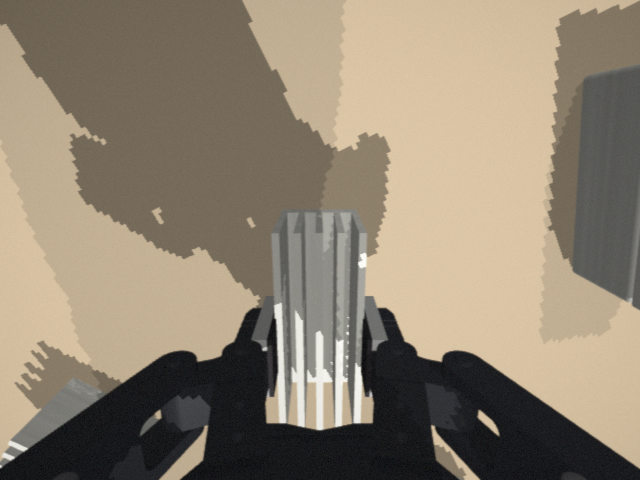

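The long sink is square and centred between the pads (opening 31 mm). I'll lift it and carry it to the long pocket.

```bash
python3 -m handwheel '-8 0 0 0 0 0 20;-15 0 0 0 0 0 20;-25 0 0 0 0 0 20;-25 0 0 0 0 0 20;-25 0 0 0 0 0 20;-10 0 0 0 0 0 20;0 0 0 0 0 0 20'; python3 plan.py 575.5 108.5 110 79
```

```text
clock: 13.15
position: [0.4572, -0.2136, 0.1248]
ee_rot: [0.166, 0.686, -0.165, 0.689]
ft_force: [-0.6, -0.5, -1.2]
grip_width: 0.361
t 13.15 tcp [ 457.2 -213.6  124.8] jawyaw 63.0 tilt 0.18 grip 30.9 F [-0.6 -0.5 -1.2]
J [-0.4   0.19  0.83  1.94 -0.16  1.07  1.6 ]
shift in tool axes now (mm): [ 15.3 340.6 -41. ]
 yaw 79.0 rotvec tool [-0.28   0.003 -0.001] shift after turn [ 14.8 338.7  54.7]
```

```bash
python3 -m handwheel '0 0 0 -0.06 0 0 20;0 0 0 -0.08 0 0 20;0 0 0 -0.08 0 0 20;0 0 0 -0.06 0 0 20;0 25 4 0 0 0 20;0 38 6 0 0 0 20;0 38 6 0 0 0 20;0 38 6 0 0 0 20';python3 -m handwheel '0 38 6 0 0 0 20;0 38 6 0 0 0 20;0 38 6 0 0 0 20;0 38 6 0 0 0 20;0 26 5 0 0 0 20;0 14 3 0 0 0 20;0 6 0 0 0 0 20;0 0 0 0 0 0 20'; python3 plan.py 575.5 108.5 110 79; python3 wrist.py f 0 200 >/dev/null
```

```text
clock: 13.95
position: [0.504, -0.0798, 0.1221]
ee_rot: [0.068, 0.704, -0.068, 0.703]
ft_force: [0.5, -0.5, -0.4]
grip_width: 0.362
clock: 14.75
position: [0.5732, 0.1064, 0.1227]
ee_rot: [0.068, 0.704, -0.068, 0.704]
ft_force: [-0.7, 0.1, -2.4]
grip_width: 0.361
t 14.75 tcp [573.2 106.4 122.7] jawyaw 79.0 tilt 0.07 grip 30.9 F [-0.7  0.1 -2.4]
J [-0.74  0.36  0.58  1.73 -0.22  1.11  1.29]
shift in tool axes now (mm): [12.7  2.5  1.9]
 yaw 79.0 rotvec tool [-0.    -0.001  0.001] shift after turn [12.7  2.5  1.9]
```

View pics/w_f.png

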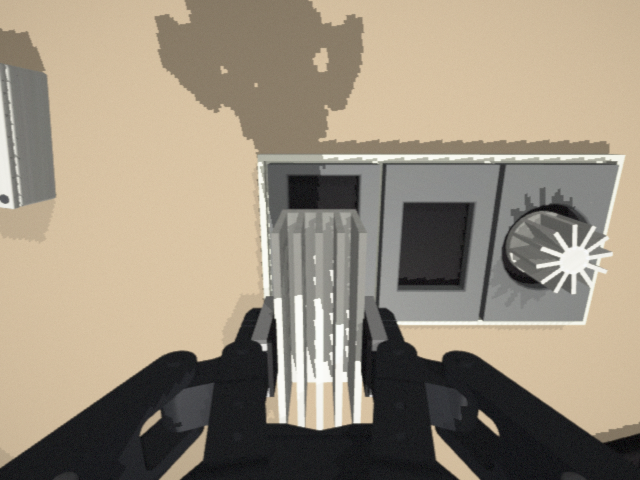

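The sink is held unchanged over the long pocket (325,190), aligned with it. I'll lower it.

```bash
python3 -m handwheel '15 2 3 0 0 0 20;20 0 0 0 0 0 20;20 0 0 0 0 0 20;18 0 0 0 0 0 20;12 0 0 0 0 0 20;5 0 0 0 0 0 20;2 0 0 0 0 0 20;0 0 0 0 0 0 20'; python3 plan.py 576.5 108.5 26 79
```

```text
clock: 15.6
position: [0.5772, 0.1083, 0.0316]
ee_rot: [0.068, 0.704, -0.068, 0.704]
ft_force: [-0.6, 0.9, -0.7]
grip_width: 0.358
t 15.6 tcp [577.2 108.3  31.6] jawyaw 79.0 tilt 0.03 grip 30.6 F [-0.6  0.9 -0.7]
J [-0.69  0.48  0.53  1.79 -0.3   0.95  1.34]
shift in tool axes now (mm): [ 5.6  0.1 -0.7]
 yaw 79.0 rotvec tool [-0.  0. -0.] shift after turn [ 5.6  0.1 -0.7]
```

```bash
python3 -m handwheel '2 0 0 0 0 0 20;1.5 0 0 0 0 0 20;1 0 0 0 0 0 20;1 0 0 0 0 0 20;0.5 0 0 0 0 0 20;0 0 0 0 0 0 20'; python3 plan.py 576.5 108.5 26 79
```

```text
clock: 16.2
position: [0.577, 0.1086, 0.0262]
ee_rot: [0.068, 0.704, -0.067, 0.704]
ft_force: [-4.8, -0.6, 9.2]
grip_width: 0.364
t 16.2 tcp [577.  108.6  26.2] jawyaw 79.0 tilt 0.04 grip 31.1 F [-4.8 -0.6  9.2]
J [-0.69  0.49  0.53  1.79 -0.3   0.94  1.35]
shift in tool axes now (mm): [ 0.2 -0.2 -0.5]
 yaw 79.0 rotvec tool [ 0.    -0.    -0.001] shift after turn [ 0.2 -0.2 -0.5]
```

```bash
python3 -m handwheel '0 0 0 0 0 0 34;0 0 0 0 0 0 40;0 0 0 0 0 0 50;0 0 0 0 0 0 50;-10 0 0 0 0 0 50;-20 0 0 0 0 0 50;-30 0 0 0 0 0 50;-30 0 0 0 0 0 50'; python3 -m handwheel '-20 -10 5 0 0 0 60;-10 -20 10 0 0 0 60;0 0 0 0 0 0 60;0 0 0 0 0 0 60'; python3 wrist.py g 25 80; python3 plan.py 467.2 -346 140 118.4
```

```text
clock: 17.0
position: [0.5768, 0.1082, 0.1168]
ee_rot: [0.068, 0.704, -0.068, 0.704]
ft_force: [-0.1, 0.0, 0.5]
grip_width: 0.585
clock: 17.4
position: [0.586, 0.0758, 0.1458]
ee_rot: [0.068, 0.704, -0.068, 0.704]
ft_force: [0.2, 1.0, 0.8]
grip_width: 0.698
[  14   28   75  147 8892] mean [462.7 -72.2  37.7] rect [463.8 -75.8] [34.1 84.2] 71.3
[339 158   7 126 723] mean [572.2  94.3  45.4] rect [574.1  94.3] [ 2.7 84.3] 79.4
[349 158   9 126 842] mean [572.6 101.6  44.1] rect [575.4 101.5] [ 2.8 84.1] 79.3
[358 158  11 126 958] mean [574.2 108.6  43.5] rect [576.7 108.7] [ 2.9 84.1] 79.4
[ 368  158   25  126 2284] mean [576.3 119.6  42.5] rect [578.8 119.6] [10.4 84.4] 79.4
[ 541  183   93   72 4064] mean [601.8 257.5  43.8] rect [604.  260.7] [46.5 45. ] 45.2
t 17.45 tcp [585.6  76.6 145.2] jawyaw 79.0 tilt 0.03 grip 60.2 F [-0.5  0.2  0.1]
J [-0.69  0.35  0.6   1.69 -0.22  1.16  1.34]
shift in tool axes now (mm): [   5.1 -437.5  -35.8]
 yaw -61.599999999999994 rotvec tool [ 2.454e+00 -1.000e-03  0.000e+00] shift after turn [  5.2 315.4 305.2]
 yaw 118.4 rotvec tool [-0.687 -0.    -0.   ] shift after turn [   5.2 -315.4 -305.2]
 yaw 298.4 rotvec tool [ 2.454e+00 -1.000e-03  0.000e+00] shift after turn [  5.2 315.4 305.2]
```

View pics/w_g.png

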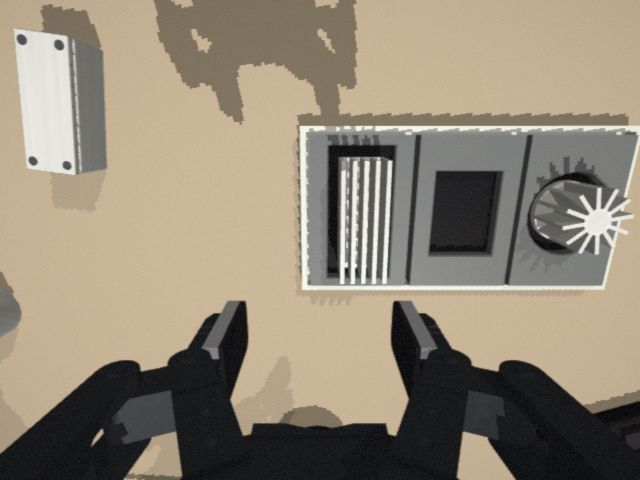

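Long sink in its pocket (365,220), centre (576.7,108.7). For the short sink I'll grip its 48 mm length (jaw yaw 28°). That keeps the last joint in range and keeps the fingers clear of the neighbouring pockets when placing.

```bash
python3 -m handwheel '0 0 0 0.1 0 0 66;0 0 0 0.13 0 0 66;0 0 0 0.13 0 0 66;0 0 0 0.13 0 0 66;0 0 0 0.13 0 0 66;0 0 0 0.13 0 0 66;0 0 0 0.13 0 0 66;0 0 0 0 0 0 66'; python3 plan.py 467.2 -346 140 28.4
```

```text
clock: 18.25
position: [0.5854, 0.0772, 0.1446]
ee_rot: [0.361, 0.608, -0.362, 0.608]
ft_force: [0.2, -0.4, 0.3]
grip_width: 0.771
t 18.25 tcp [585.4  77.2 144.6] jawyaw 28.6 tilt 0.07 grip 65.8 F [ 0.2 -0.4  0.3]
J [-0.82  0.39  0.76  1.7  -0.29  1.17  0.52]
shift in tool axes now (mm): [   4.9 -306.1  315.3]
 yaw 28.4 rotvec tool [ 0.003 -0.     0.001] shift after turn [   4.6 -305.3  316.1]
```

```bash
python3 -m handwheel '0 -18 18 0 0 0 66;0 -28 29 0 0 0 66;0 -28 29 0 0 0 66;0 -28 29 0 0 0 66;0 -28 29 0 0 0 66;0 -28 29 0 0 0 66;0 -28 29 0 0 0 66;0 -28 29 0 0 0 66'; python3 -m handwheel '0 -28 29 0 0 0 66;0 -25 26 0 0 0 66;0 -18 19 0 0 0 66;0 -10 10 0 0 0 66;0 0 0 0 0 0 66;0 0 0 0 0 0 66'; python3 wrist.py i 24 80; python3 plan.py 467.2 -346 140 28.4
```

```text
clock: 19.05
position: [0.5033, -0.221, 0.1451]
ee_rot: [0.36, 0.609, -0.359, 0.609]
ft_force: [0.9, -0.1, -0.8]
grip_width: 0.777
clock: 19.65
position: [0.4732, -0.3319, 0.1449]
ee_rot: [0.36, 0.609, -0.36, 0.608]
ft_force: [0.2, 0.6, -0.3]
grip_width: 0.77
[ 527  147   81   69 4350] mean [ 598.2 -213.3   37.8] rect [ 601.3 -212.7] [45.5 45.6] 72.3
[ 138  180   78   81 3646] mean [ 378.8 -365.4   35.4] rect [ 378.6 -366.7] [33.1 48.1] 47.7
[ 269  231   68   49 3151] mean [ 468.1 -345.8   34.7] rect [ 468.5 -346.4] [48.2 32.8] 29.6
t 19.7 tcp [ 473.5 -331.4  144.9] jawyaw 28.8 tilt 0.06 grip 65.8 F [-0.2  1.3 -0.4]
J [-0.19  0.4   0.9   1.74 -0.34  1.17  1.31]
shift in tool axes now (mm): [  4.9 -12.6   9.8]
 yaw 28.4 rotvec tool [ 0.007 -0.001 -0.   ] shift after turn [  4.9 -12.5   9.8]
```

View pics/w_i.png

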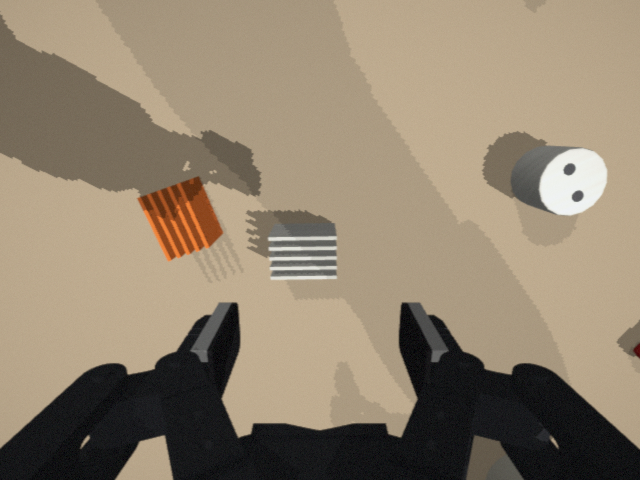

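The short bare-aluminium sink is at (303,255), square to the jaws; the orange one at (180,218) is clear of the left finger. Its centre is (468,-346). I'll descend.

```bash
python3 -m handwheel '0 -6 5 0 0 0 66;10 -6 5 0 0 0 66;20 0 0 0 0 0 66;25 0 0 0 0 0 66;15 0 0 0 0 0 66;5 0 0 0 0 0 66;0 0 0 0 0 0 66' 50; python3 plan.py 468 -346.2 15 28.8
```

```text
clock: 20.4
position: [0.4668, -0.3474, 0.0698]
ee_rot: [0.361, 0.608, -0.361, 0.608]
ft_force: [0.2, 0.6, 0.5]
grip_width: 0.768
t 20.4 tcp [ 466.8 -347.4   69.8] jawyaw 28.6 tilt 0.06 grip 65.6 F [0.2 0.6 0.5]
J [-0.1   0.5   0.84  1.79 -0.43  1.04  1.4 ]
shift in tool axes now (mm): [54.8  1.7 -0.4]
 yaw 28.8 rotvec tool [-0.004 -0.001  0.001] shift after turn [54.8  1.7 -0.5]
```

```bash
python3 -m handwheel '12 1.5 0 0 0 0 66;16 0 0 0 0 0 66;14 0 0 0 0 0 66;9 0 0 0 0 0 66;4 0 0 0 0 0 66;0 0 0 0 0 0 66' 50; python3 plan.py 468 -346.2 15 28.8
```

```text
clock: 21.0
position: [0.468, -0.3466, 0.0146]
ee_rot: [0.361, 0.608, -0.361, 0.608]
ft_force: [0.2, 0.9, 0.1]
grip_width: 0.775
t 21.0 tcp [ 468.  -346.6   14.6] jawyaw 28.6 tilt 0.06 grip 66.2 F [0.2 0.9 0.1]
J [-0.06  0.58  0.78  1.82 -0.49  0.95  1.44]
shift in tool axes now (mm): [-0.4  0.2 -0.4]
 yaw 28.8 rotvec tool [-0.004 -0.001  0.001] shift after turn [-0.4  0.2 -0.4]
```

```bash
python3 -m handwheel '0 0 0 0 0 0 55;0 0 0 0 0 0 45;0 0 0 0 0 0 35;0 0 0 0 0 0 35;0 0 0 0 0 0 35;0 0 0 0 0 0 35;0 0 0 0 0 0 35' 60; python3 plan.py; python3 wrist.py j 22 80 >/dev/null
```

```text
clock: 21.7
position: [0.4689, -0.3471, 0.0161]
ee_rot: [0.361, 0.607, -0.361, 0.608]
ft_force: [-0.8, 0.3, 5.8]
grip_width: 0.551
t 21.7 tcp [ 468.9 -347.1   16.1] jawyaw 28.6 tilt 0.08 grip 47.1 F [-0.8  0.3  5.8]
J [-0.06  0.58  0.78  1.82 -0.49  0.95  1.44]
```

View pics/w_j.png

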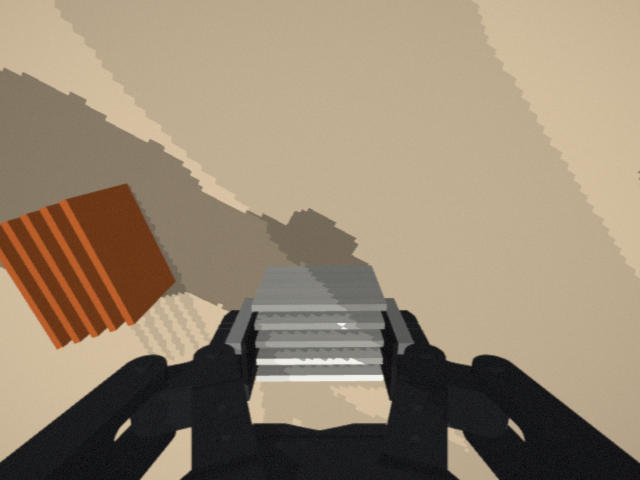

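The short sink is gripped by its ends (opening 47 mm), square and clear of the orange one. I'll lift it, then turn toward the tray angle (jaw along tray x, -10.9°).

```bash
python3 -m handwheel '-8 0 0 0 0 0 35;-15 0 0 0 0 0 35;-25 0 0 0 0 0 35;-25 0 0 0 0 0 35;-25 0 0 0 0 0 35;-10 0 0 0 0 0 35;0 0 0 0 0 0 35'; python3 -m handwheel '0 0 0 0.06 0 0 35;0 0 0 0.1 0 0 35;0 0 0 0.12 0 0 35;0 0 0 0.12 0 0 35;0 0 0 0.12 0 0 35;0 0 0 0.1 0 0 35;0 0 0 0.06 0 0 35;0 0 0 0 0 0 35'; python3 plan.py 590.5 185 120 -10.9
```

```text
clock: 22.45
position: [0.4691, -0.347, 0.1249]
ee_rot: [0.361, 0.607, -0.361, 0.609]
ft_force: [-0.6, -0.9, -1.1]
grip_width: 0.546
clock: 23.25
position: [0.4679, -0.3462, 0.122]
ee_rot: [-0.543, -0.453, 0.544, -0.452]
ft_force: [0.4, 0.5, -0.5]
grip_width: 0.55
t 23.25 tcp [ 467.9 -346.2  122. ] jawyaw -10.4 tilt 0.12 grip 47.0 F [ 0.4  0.5 -0.5]
J [-0.24  0.5   1.03  1.75 -0.47  1.16  0.75]
shift in tool axes now (mm): [   2.1   24.6 -544.6]
 yaw -10.9 rotvec tool [ 0.008 -0.     0.002] shift after turn [   2.    19.9 -544.8]
```

```bash
python3 -m handwheel '0 1 -22 0 0 0 35;0 2 -38 0 0 0 35;0 2 -38 0 0 0 35;0 2 -38 0 0 0 35;0 2 -38 0 0 0 35;0 2 -38 0 0 0 35;0 2 -38 0 0 0 35;0 2 -38 0 0 0 35'; python3 -m handwheel '0 2 -38 0 0 0 35;0 1 -38 0 0 0 35;0 1 -38 0 0 0 35;0 1 -38 0 0 0 35;0 1 -38 0 0 0 35;0 1 -30 0 0 0 35;0 0 -18 0 0 0 35;0 0 -8 0 0 0 35'; python3 -m handwheel '0 0 0 0 0 0 35;0 0 0 0 0 0 35'; python3 plan.py 590.5 185 120 -10.9
```

```text
clock: 24.05
position: [0.5348, -0.0643, 0.1227]
ee_rot: [-0.542, -0.454, 0.543, -0.453]
ft_force: [1.1, -0.7, 0.5]
grip_width: 0.546
clock: 24.85
position: [0.586, 0.1761, 0.1226]
ee_rot: [-0.542, -0.454, 0.543, -0.454]
ft_force: [-0.1, -0.1, 0.1]
grip_width: 0.549
clock: 25.05
position: [0.5862, 0.1726, 0.1233]
ee_rot: [-0.543, -0.452, 0.544, -0.452]
ft_force: [0.7, -0.2, -0.4]
grip_width: 0.552
t 25.05 tcp [586.2 172.6 123.3] jawyaw -10.5 tilt 0.04 grip 47.1 F [ 0.7 -0.2 -0.4]
J [-1.09  0.56  0.99  1.67 -0.49  1.19 -0.17]
shift in tool axes now (mm): [  3.3   2.  -13. ]
 yaw -10.9 rotvec tool [ 0.007  0.001 -0.   ] shift after turn [  3.3   1.9 -13. ]
```

```bash
python3 -m handwheel '0 1 -7 0 0 0 35;0 1 -6 0 0 0 35;15 0 0 0 0 0 35;15 0 0 0 0 0 35;0 0 0 0 0 0 35;0 0 0 0 0 0 35'; python3 plan.py 590.5 185 26 -10.9; python3 wrist.py k 22 80
```

```text
clock: 25.65
position: [0.59, 0.1865, 0.0925]
ee_rot: [-0.543, -0.453, 0.544, -0.453]
ft_force: [-0.0, -0.1, -0.2]
grip_width: 0.547
t 25.65 tcp [590.  186.5  92.5] jawyaw -10.4 tilt 0.09 grip 46.7 F [-0.  -0.1 -0.2]
J [-1.08  0.6   0.95  1.67 -0.53  1.15 -0.17]
shift in tool axes now (mm): [66.5  0.8  1.3]
 yaw -10.9 rotvec tool [0.009 0.001 0.001] shift after turn [66.5  0.7  1.4]
[ 273   79   95  100 3145] mean [604.4 261.3  49.1] rect [604.4 260.8] [44.7 44.6] 74.4
[266 266 107   5 357] mean [592.8 202.7  77.8] rect [593.4 202.5] [ 1.3 47.9] 80.0
[ 251  376  139   46 5414] mean [576.6 105.7  47.2] rect [576.8 107.9] [33.  84.1] 79.5
[627 399  13  57 460] mean [781.2  33.5  30.1] rect [781.  30.] [36.4 11.7] 82.1
```

View pics/w_k.png

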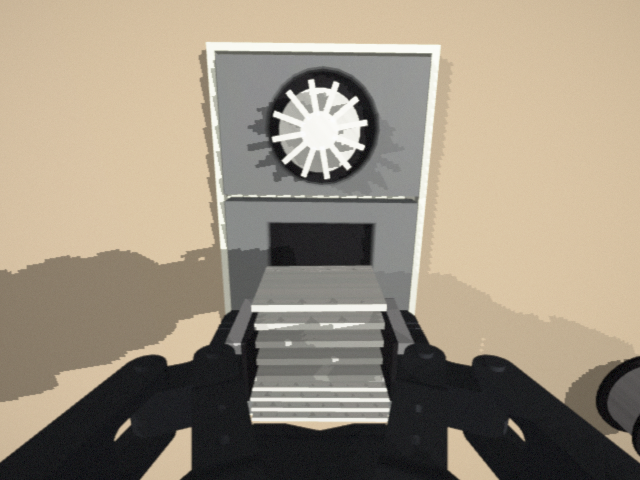

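The short sink is aligned over its pocket (320,243). I'll lower it.

```bash
python3 -m handwheel '12 0 1.5 0 0 0 35;18 0 0 0 0 0 35;14 0 0 0 0 0 35;10 0 0 0 0 0 35;5 0 0 0 0 0 35;2 0 0 0 0 0 35;0 0 0 0 0 0 35'; python3 plan.py 590.5 185 26 -10.9
```

```text
clock: 26.4
position: [0.5904, 0.1856, 0.0323]
ee_rot: [0.543, 0.453, -0.543, 0.453]
ft_force: [0.2, -0.3, -0.4]
grip_width: 0.549
t 26.4 tcp [590.4 185.6  32.3] jawyaw -10.4 tilt 0.01 grip 46.9 F [ 0.2 -0.3 -0.4]
J [-1.04  0.67  0.89  1.71 -0.59  1.05 -0.12]
shift in tool axes now (mm): [6.3 0.2 0.5]
 yaw -10.9 rotvec tool [ 0.009 -0.    -0.   ] shift after turn [6.3 0.2 0.5]
```

```bash
python3 -m handwheel '2 0 0.5 0 0 0 35;2 0 0 0 0 0 35;1 0 0 0 0 0 35;1 0 0 0 0 0 35;0.5 0 0 0 0 0 35;0 0 0 0 0 0 35'; python3 plan.py 590.5 185 26 -10.9
```

```text
clock: 27.0
position: [0.5902, 0.1852, 0.0261]
ee_rot: [0.543, 0.453, -0.543, 0.453]
ft_force: [-2.2, 0.1, 4.4]
grip_width: 0.551
t 27.0 tcp [590.2 185.2  26.1] jawyaw -10.4 tilt 0.02 grip 47.1 F [-2.2  0.1  4.4]
J [-1.03  0.68  0.88  1.72 -0.6   1.04 -0.12]
shift in tool axes now (mm): [0.1 0.3 0.1]
 yaw -10.9 rotvec tool [ 0.009 -0.     0.   ] shift after turn [0.1 0.3 0.1]
```

Contact at z=26.1, as expected. I'll release and retreat upward and back.

```bash
python3 -m handwheel '0 0 0 0 0 0 50;0 0 0 0 0 0 56;0 0 0 0 0 0 64;0 0 0 0 0 0 64;-10 0 0 0 0 0 64;-20 0 0 0 0 0 64;-30 0 0 0 0 0 64;-30 0 0 0 0 0 64'; python3 -m handwheel '-20 10 10 0 0 0 70;-20 10 20 0 0 0 70;-20 10 20 0 0 0 70;-10 0 20 0 0 0 70;0 0 0 0 0 0 70;0 0 0 0 0 0 70'; python3 wrist.py l 25 80; python3 plan.py
python3 - <<'E'
from h import *
from workcell import cams
c=cams.camera("top"); W=pts(c)*1000; cv2.imwrite("pics/top1.png",c["color"])
m=((W[...,2]>24)&(W[...,2]<62)).astype(np.uint8); k,l,st,ce=cv2.connectedComponentsWithStats(m)
for i in range(1,k):
    if 100<st[i,4]<900:
        p=W[l==i]; r=cv2.minAreaRect(p[:,:2].astype(np.float32)); print("top",ce[i].round(),np.round(r[0],1),np.round(r[1],1),round(r[2],1),np.percentile(p[:,2],[50,95]).round(1))
E
```

```text
clock: 27.8
position: [0.5901, 0.1848, 0.1174]
ee_rot: [-0.543, -0.453, 0.543, -0.453]
ft_force: [1.3, 0.0, 0.5]
grip_width: 0.75
clock: 28.4
position: [0.6065, 0.1109, 0.1856]
ee_rot: [0.543, 0.453, -0.543, 0.452]
ft_force: [0.1, 0.7, -0.1]
grip_width: 0.815
[ 241    0   69   64 2914] mean [604.4 257.7  44. ] rect [604.2 258.8] [41.4 45.2] 76.3
[245 115  68   6 334] mean [593.6 199.7  45.7] rect [593.5 200. ] [ 2.7 48. ] 80.4
[247 146  66   6 301] mean [589.4 178.7  47. ] rect [589.8 178.4] [ 2.7 47.8] 80.2
[248 156  65   6 368] mean [588.6 171.5  44.8] rect [588.5 171.2] [ 2.7 47.8] 80.1
[ 228  216  108   46 4788] mean [577.2 109.8  43. ] rect [577.  108.7] [32.7 84.3] 79.6
[ 530  239   85   76 4916] mean [809.9  31.5  37.1] rect [810.8  29.6] [67.2 69.1] 40.1
[225 416  32  23 435] mean [494.7 -71.4  33.8] rect [492.3 -75.1] [14.2 31.3] 71.1
t 28.45 tcp [606.4 111.8 185.2] jawyaw -10.3 tilt 0.08 grip 70.2 F [-0.6  0.2 -0.9]
J [-1.01  0.51  1.03  1.59 -0.45  1.3  -0.09]
top [327. 104.] [809.1  30.3] [69.5 65.4] 0.5 [38.6 42.2]
top [555. 110.] [ 796.3 -479.5] [68.5 28.5] 40.8 [44.2 60.2]
top [450. 118.] [ 785.  -247.3] [98.9 19.4] 74.5 [25.9 29.7]
top [533. 127.] [ 765.6 -435.4] [103.9  35.5] 59.3 [41.7 60.2]
top [292. 204.] [578. 104.] [24.9 90.8] 79.6 [47.2 53.1]
top [436. 196.] [ 600.2 -211.9] [44.4 44.8] 83.7 [40.1 44.1]
top [636. 243.] [ 492.3 -644. ] [67.6 16.5] 3.7 [37.4 46.5]
top [374. 258.] [462.5 -76.1] [31.8 84.4] 71.4 [40.6 44.1]
top [510. 299.] [ 377.5 -366.4] [33.2 49.3] 47.4 [37.5 42.9]
top [335. 454.] [53.7  1.9] [ 41.5 131.9] 2.4 [41.3 58.7]
```

View pics/w_l.png

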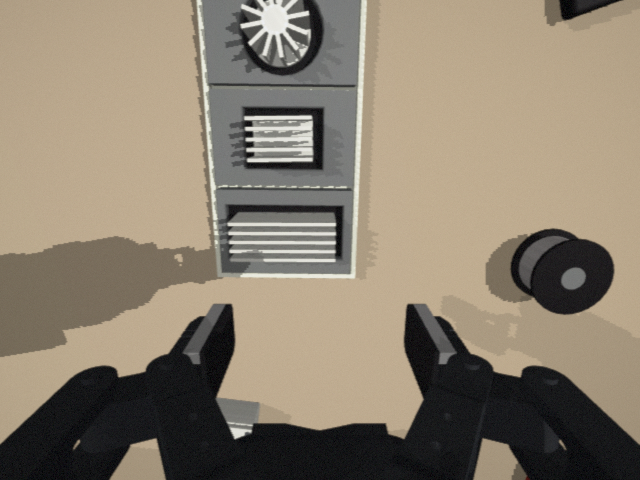

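View pics/top1.png

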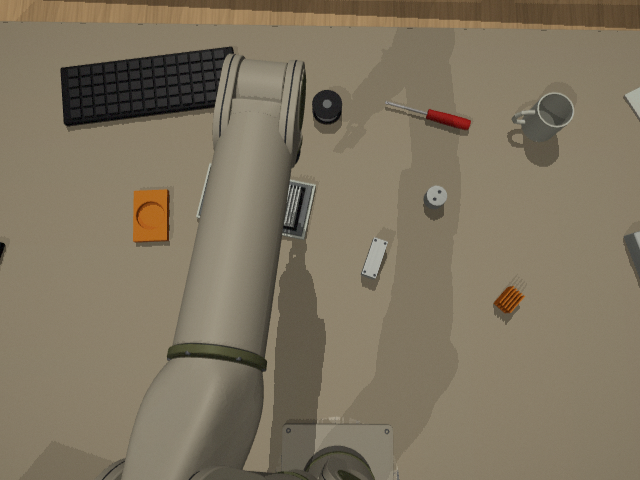

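All three are in their pockets in the wrist picture: round at (275,25), short at (282,140), long at (282,240). The box and can have not moved. A quick check of the top heights, then I hand in.

```bash
python3 - <<'E'
from h import *
f=np.load("pics/w_l.npz"); W=f["W"]
for n,(x,y) in dict(round=(604.5,261),short=(590.5,185),long=(575.5,108.5)).items():
    m=(np.hypot(W[...,0]-x,W[...,1]-y)<45)&(abs((W[...,0]-x)*.19+(W[...,1]-y)*.98)<24)&(W[...,2]>44)&(W[...,2]<60)
    p=W[m]; A=np.c_[p[:,:2]-p[:,:2].mean(0),np.ones(len(p))]; t=p[:,2]>np.percentile(p[:,2],50)
    s=np.linalg.lstsq(A[t],p[t][:,2],rcond=None)[0]
    print(n,len(p),np.percentile(p[:,2],[50,90,98]).round(1),"slope",s[:2].round(3))
b=(abs(W[...,2]-20)<5)&(abs(W[...,0]-590)<100)&(abs(W[...,1]-185)<110); print("block top z",np.median(W[b][:,2]))
from workcell import hand_in
print(hand_in())
E
```

```text
round 1875 [48.9 50.  50.6] slope [0.    0.001]
short 1281 [49.  49.9 50.6] slope [-0.001  0.002]
long 2564 [48.6 49.7 50.4] slope [0. 0.]
block top z 18.98708648102565
the job is handed in; nothing more can be done
None
```

I placed the round, long and short heat sinks in the pockets of their own shape and handed the job in at about 28.5 s of the 77 s limit. Each one touched the pocket floor at the expected height before I let go.

The last checks, from the wrist camera unless noted, measured:

| Sink | Centre (mm) | Pocket centre (mm) | Fin tops above bench (mm) |
|---|---|---|---|
| Round | (604, 261) before the other two were placed | (605, 261) | about 50 |
| Short | (591, 186) | (590.5, 185) | about 50 |
| Long | (577, 109) | (575.5, 108.5) | about 50 |

- **Seating:** 50 mm is where the fin tops belong for a 40 mm sink on the pocket floor. The slope across the fin tops was at most 0.002, so all three stand upright.
- **Box and can:** in the last top-camera picture both were within 1 mm of their starting positions. The orange parts were left alone.
- **Gripper:** open and clear of everything, about 0.13 m above the fin tops.

Two of the final readings were partial. In the last wrist picture the round sink was cut off at the edge, so it read (604, 259), and the arm hid part of the tray in the last top picture. The table uses the full wrist view of the round sink. In the last wrist view before release at the tray, while I was placing the short sink, it also read (604, 261). No check failed.

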